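# Switch the microscope light path from camera to eyepieces

## Task

Get the microscope ready for looking by eye: first tip the protective filter flap over so that it springs to its opposite stop, then turn the smooth ball knob of the port selector clockwise all the way to its end stop. Let go of everything and leave the other things on the bench where they are.

Things in the scene. Friction and masses are not known exactly. Their poses are not given: they have to be found in the camera images.
- console: Fixed console, 130 (x) by 150 mm; slanted face looking to its own -x and up. Origin: centre of underside; +x is its back. Over its rear part hangs a clear canopy sheet 190 mm wide, underside 115 mm above the ball's centre, front edge 19 mm behind (+x of) it, rear edge at x = 112 mm. It blocks a gripper coming straight down; one coming along the knob's axis passes in front.
- selector_ball (a point): Centre of the smooth black ball knob, 44 mm diameter, on a 13 mm stem square to the slanted face, centre 52 mm off it. z axis: the knob's axis, out of the face (up and towards the robot, 32 degrees from vertical); frame turns with the knob. Slippery: holds only with the pads over its widest part and 30 N or more of grip; turning takes about 0.2 N m.
- selector (a joint): Angle of the ball knob, rad, growing clockwise seen from outside along its axis: 0 at the anticlockwise stop (camera), 2.6 at the clockwise end stop (eyepieces). A flat black pointer reaching 55 mm from the axis, at the stem's foot points left (a little up the slope) at 0, right at 2.6. It stays where left. Needs more than one grasp.
- flip_mount: Flip mount, fixed: dark steel foot plate 75 x 60 mm, 10 mm thick, short post and a black hinge yoke 76 mm wide in its x. Origin: centre of its underside on the table; the flap's hinge runs along its x axis, 62 mm up.
- flap_hinge (a point): Middle of the flap's hinge line, 62 mm above the table, in the flip mount's frame (x along the hinge, y along the swing).
- flap_edge (a point): Middle of the flap's free edge, 74 mm from the hinge. The flap is a black square frame, 58 mm wide, 6 mm thick, holding a clear glass filter, with a 20 mm wide tab that ends 84 mm from the hinge. At the start it leans 34 degrees (0.6 rad) from upright to the mount's -y.
- flap (a joint): Angle of the flap in rad: 0 leaning to the mount's -y (start), 0.6 upright (snap point), 1.2 leaning to the mount's +y (the opposite stop). An over-centre spring drives it away from upright to the nearer stop; it takes about 3 N at the free edge to push it off its stop, less towards upright.
- lens_post: Fixed lens: round black ring of 60 mm with a glass on a post, on a foot plate like the flip mount's, 118 mm high. Not to be used. Origin under its centre on the table.
- slide_box: Grey slide box lying flat, 85 x 100 x 32 mm, bystander; origin: centre of its underside.
- oil_bottle: Small amber bottle, 28 mm diameter, 60 mm high, bystander; origin: centre of its underside.
- dish: Clear shallow dish, 60 mm diameter, 15 mm high, bystander; origin: centre of its underside.
- objective: Brass microscope objective standing on its mount, 32 mm diameter, 45 mm high, bystander; origin: centre of its underside.
- objective_can: Black objective canister, 40 mm diameter, 55 mm high, bystander; origin: centre of its underside.
- hex_driver: Screwdriver lying on the table, bystander.
- jar: Jar, 48 mm diameter, 60 mm high, bystander; origin: centre of its underside.
Things that resemble listed ones, but are neither listed nor needed, are in the scene too. What is shaped like the flip_mount but green is not meant.

How it is judged (in metres and radians):
On the way, in this order (a step that is already met when the one before it is completed fails the run):
1. the filter flap has been tipped over and has sprung to its opposite stop (within 0.1 rad) (value of joint flap above 1.1 rad), for 0.3 s.
2. after that, the ball knob has been turned clockwise to its end stop (within 0.15 rad) (value of joint selector above 2.45 rad), for 0.2 s.
At the end, for the whole second after the job is handed in: The flap rests at its opposite stop (joint above 1.1 of 1.2 rad), the ball knob is at its clockwise end stop (above 2.45 of 2.6 rad) and still, the robot touches nothing (value of joint flap above 1.1 rad and value of joint selector above 2.45 rad and velocity of joint selector below 0.05 rad/s).
It fails at once if a bystander was moved by more than 30 mm (distance of any of slide_box, oil_bottle, dish, objective, objective_can, hex_driver, jar from where it was at the start of the episode above 0.03 m).
It also fails if it takes over 67 s, if anything falls off the work surface, if the arm or the gripper's body presses on something with over 40 N, if the wrist force passes 120 N, or if a joint passes its speed limit or range.

## Robot

A 7-joint arm with a two-finger parallel gripper is mounted at the origin on the work surface. World frame = base frame: x ahead of the robot, y to its left, z up, the work surface at z = 0. Lengths are in mm, angles in rad, forces in N, time in s.
With the tool pointing down it reaches from about 400 to 875 mm from the base axis. Payload 4.4 kg.
Tool frame: the origin (TCP) lies at the very end of the fingers, on their centre line; the grasp point (between the pads) lies 19 mm behind it; z points along the fingers, y is the direction in which the jaws open and shut (so a half turn about z gives the same grasp; the last joint's range is limited). The gripper opens to 85 mm and grips with 20 to 120 N. Pads are 22 mm wide; open, the fingers measure 114 mm over their backs; the gripper's body (76 mm by 85 mm) begins 54 mm behind the grasp point. The pads swing forward as they close: fully open they stand 13 mm farther back than shut.
Start: joints at [-1.235, 0.628, 0.038, 1.517, -0.027, 0.996, -0.02], TCP at [254.177, 598.257, 231.313] pointing down, gripper open.
Joint ranges: [-3.06, 3.06], [-0.37, 2.12], [-1.25, 1.32], [0.18, 2.47], [-1.1, 4.24], [0.23, 1.98], [-2.94, 2.94]. Speed limits (rad/s): [2.57, 2.57, 3.14, 3.14, 3.14, 3.14, 3.14].

## Interface

Orientations are given as [roll, pitch, yaw] about the fixed x, y, z axes, in that order (R = Rz(yaw) Ry(pitch) Rx(roll)).
In Python, from cell import ctrl gives the robot as it stands.
- The arm moves only by the shell command python3 -m crank 'ROWS' [OPENING]. ROWS is JSON, a list that holds one entry, the list of rows, each a list of 6 numbers: the shift along the tool's x, y, z in units of 30 mm (1.0 is 30 mm), then the turn, a rotation vector about the tool's x, y, z in units of 6 degrees (1.0 is 6 degrees). In form: [[[tx, ty, tz, rx, ry, rz], ...]]. A call has 1 to 12 rows; each row shifts and turns the pose as measured when the row begins, along the tool's axes as they then stand; what a row does not reach is not made up. A row lasts 1/12 s, in which the tool goes at most 41.7 mm and 7.16 degrees, less where a joint would pass 70% of its speed; a pose out of reach is approached as far as the arm can. A call is refused whole if a number of a shift passes 1 or a number of a turn 1, either way. A call with a gripper value outside its range is refused whole. OPENING is the gripper command: -1 is fully open, 1 is shut, values between are in proportion, set as the call begins (- or left out, the last holds). The fingers move at their own pace and stop on an object; the grip force is fixed at half the most. Time passes only in rows, so rows that do not move let the fingers close. It gives the time, the measured TCP pose, the force and the opening at its end, in the units of the state.
- ctrl.read_state(): the state, without advancing time (a new reading comes with each control period).
- ctrl.get_image(name): name is "scene" or "top" or "wrist"; returns a dict with "color" (420x560x3 uint8, red, green, blue), "depth" (420x560 float32, mm along the optical axis (not along the pixel's ray), 0 where there is no reading), "camera_matrix" (3x3 intrinsics, pixels), "R" (3x3) and "t" (3): a world point X has camera coordinates R X + t. Camera axes: x right, y down, z forward; pixel columns grow to the right and rows downward; lengths in mm; the calibration is good to about 2 mm. The wrist camera is an equidistant fisheye: a pixel r from the principal point sees the ray r / f radians off the axis. A picture is of the moment at which its call begins.
- ctrl.finish_job(): hands the job in, once; it reports no verdict.
Trained networks look in a picture, given as the dict that the camera call returned (one of the last four; its "shot" number tells which), for a name from the list of things; names that differ only in an ending like _2 or _b are one class to them, and where a whole thing is asked for, a point or a joint stands for the part that bears it (a point fixed in the world has none). Each returns a list of dicts, best first, with "conf" (0 to 1); they miss things now and then, are a little off and sometimes report something else, mostly with a low value. They report only what shows in the picture. A call takes as long as a camera call. They do not tell look-alikes from the thing itself.
- ctrl.search_frame(query, picture): "extent" ([centre column, centre row, width, height] in pixels, round what is visible of it).
The state is a dict: "clock": time; "qpos": joint angles; "qd": joint speeds; "tau": joint torques, N m; "eef_pos": TCP position; "tool_rot": TCP orientation; "force": force on the tool from outside, world axes, zero at the start; "torque": the same for the moment, N m; "width": finger opening in mm.
Only numpy, scipy, OpenCV 4.12 (cv2) and the standard library are available. Lean on these libraries where they do the work, as an engineer would, in place of code of your own. Each camera call takes 0.05 s, during which the arm holds its last target. There are 200 camera calls.

## Working session

There is one attempt and no reset: what is moved stays moved. The work goes in short steps, Python scripts to look and compute and a shell command to move; the robot and the scene stay as the last step left them, time stands still between calls to the robot, and variables do not carry over. Pictures are saved under pics/ and viewed, about 8 in all and at most 12, crops included, and the job is handed in when it is done.

```bash
ls; mkdir -p pics; cat > h.py <<'E'
import numpy as np, cv2
from cell import ctrl
from scipy.spatial.transform import Rotation as Ro
def save(im,n,crop=None,s=1):
    c=im["color"][...,::-1]
    if crop: c=c[crop[1]:crop[3],crop[0]:crop[2]]
    cv2.imwrite("pics/"+n,cv2.resize(c,None,fx=s,fy=s,interpolation=cv2.INTER_CUBIC))
def cloud(im):
    K=im["camera_matrix"];d=im["depth"];v,u=np.mgrid[:d.shape[0],:d.shape[1]]
    P=np.stack([(u-K[0,2])/K[0,0]*d,(v-K[1,2])/K[1,1]*d,d],-1)
    return (P-im["t"])@im["R"]
E
python3 - <<'E'
from h import *
print(ctrl.read_state())
for n in("scene","top"):
    im=ctrl.get_image(n);save(im,n+"1.png",s=1.4);P=cloud(im)
    np.savez(n+".npz",P=P,color=im["color"],K=im["camera_matrix"],R=im["R"],t=im["t"],d=im["depth"])
    for q in "console selector_ball selector flip_mount flap lens_post slide_box oil_bottle dish objective objective_can hex_driver jar".split():
        for r in ctrl.search_frame(q,im)[:3]:
            u,v,w,h=r["extent"]; p=P[int(np.clip(v,0,419)),int(np.clip(u,0,559))]
            print(n,q,round(r["conf"],2),np.round(r["extent"]),np.round(p))
E
```

```text
pics
{'clock': 0.0, 'qpos': array([-1.23479748,  0.62933392,  0.03843926,  1.51840746, -0.02697155,
        0.99631728, -0.02004402]), 'qd': array([-3.92825584e-04, -1.08378836e-03,  6.50612355e-05,  1.50029488e-03,
       -5.36376442e-04,  7.55014947e-04,  7.77815304e-04]), 'tau': array([-1.33808257e-04, -5.63406551e+01,  1.22605138e+00, -1.93443364e+01,
        1.09112533e-02,  1.07231058e-02, -1.12477758e-05]), 'eef_pos': array([253.92389208, 597.64097141, 230.38436499]), 'tool_rot': array([-3.13964521e+00,  4.84544146e-05,  2.73976661e+00]), 'force': array([ 0.4332659 , -0.65678826, -0.5869131 ]), 'torque': array([-0.01947771,  0.00154692, -0.00741436]), 'width': 85.19247226244286}
scene console 0.74 [275. 241. 118. 145.] [647.  -3.  72.]
scene selector 0.69 [287. 238.  14.  23.] [645.  24.  84.]
scene flip_mount 0.77 [398. 188.  32.  42.] [361. 286.  56.]
scene flip_mount 0.63 [400. 219.  31.  57.] [494. 286.  56.]
scene flip_mount 0.55 [370. 254.  12.  27.] [618. 212.  41.]
scene flap 0.61 [396. 179.  22.  24.] [373. 276.  89.]
scene flap 0.44 [400. 217.  32.  54.] [490. 286.  
[... 1187 characters left out ...]

top flap 0.78 [151. 216.  16.  36.] [500. 270.  96.]
top flap 0.31 [152. 220.  32.  37.] [491. 268.  96.]
top lens_post 0.61 [404. 218.  40.  36.] [ 498. -289.   63.]
top slide_box 0.76 [218. 254.  53.  49.] [417. 132.  36.]
top oil_bottle 0.61 [184. 171.  15.  16.] [605. 208.  60.]
top dish 0.64 [357. 250.  21.  30.] [ 426. -190.    8.]
top objective 0.53 [366. 167.  13.  17.] [ 617. -210.   40.]
top objective_can 0.52 [382. 128.  27.  26.] [ 708. -249.   56.]
top objective_can 0.4 [152. 218.  30.  40.] [498. 270.  96.]
top hex_driver 0.54 [296. 235.  52.   9.] [459. -48.  26.]
top hex_driver 0.25 [403. 217.  42.  34.] [ 500. -286.   60.]
top jar 0.96 [152. 138.  23.  27.] [682. 283.  62.]
```

View pics/scene1.png

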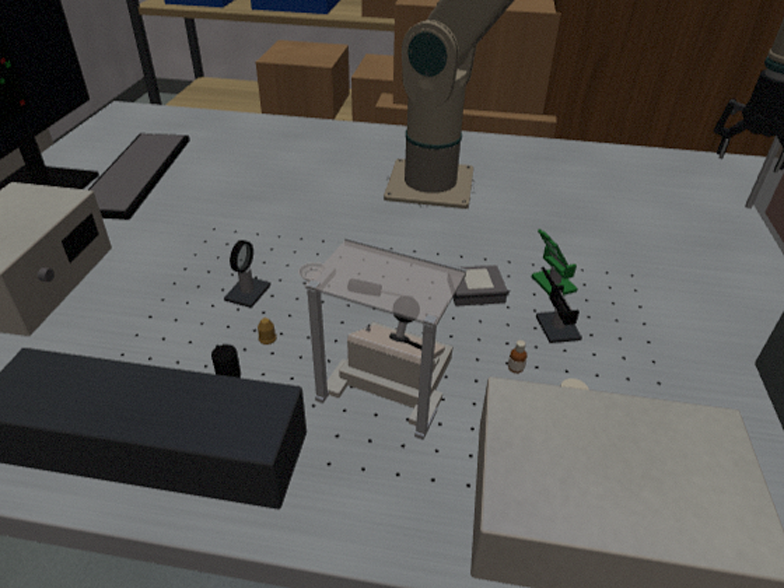

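View pics/top1.png

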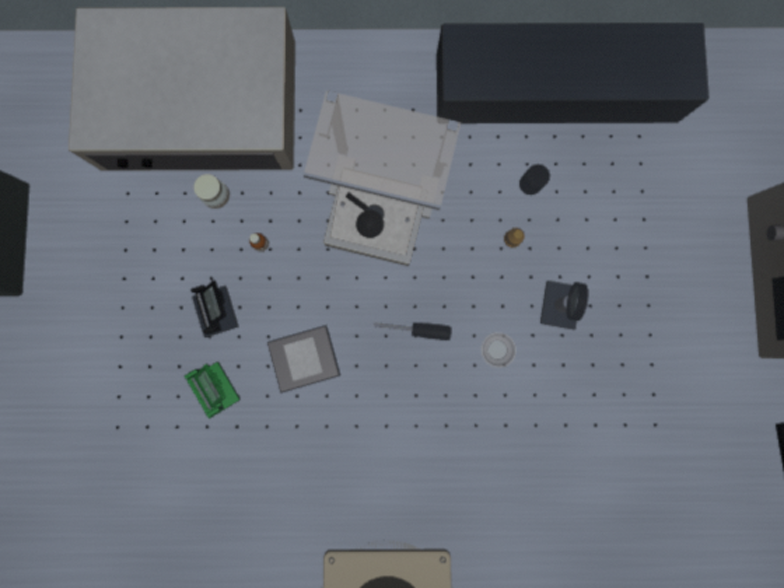

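```bash
python3 - <<'E'
from h import *
from scipy.optimize import least_squares
for n in("top","scene"):
    D=np.load(n+".npz");P=D["P"];c=D["color"].astype(int)
    br=c.max(-1)
    m=(br<60)&(abs(P[...,0]-625)<60)&(abs(P[...,1]-20)<70)&(P[...,2]>90)&(P[...,2]<200)
    Q=P[m];print(n,"ball n",len(Q),np.round(np.percentile(Q,[2,50,98],axis=0)) if len(Q) else "")
    Qs=Q
    x=np.array([620,20,130.])
    for _ in range(6):
        r=np.linalg.norm(Qs-x,axis=1)-22; k=Qs[abs(r)<(25 if _==0 else 6)]
        if len(k)<10: break
        x=least_squares(lambda p:np.linalg.norm(k-p,axis=1)-22,x,loss="soft_l1").x
    print(" sphere",np.round(x,1),len(k))
    # face plane: bright pts
    m=(br>110)&(abs(P[...,0]-625)<80)&(abs(P[...,1]-20)<75)&(P[...,2]>45)&(P[...,2]<150)
    k=P[m]
    if len(k)>50:
        rng=np.random.default_rng(0);best=0
        for _ in range(400):
            a,b,d=k[rng.choice(len(k),3)];N=np.cross(b-a,d-a);L=np.linalg.norm(N)
            if L<1:continue
            N/=L;i=abs((k-a)@N)<2.5
            if i.sum()>best:best=i.sum();I=i
        q=k[I];cc=q.mean(0);N=np.linalg.svd(q-cc)[2][2];N*=np.sign(N[2])
        print(" plane",best,len(k),cc.round(1),N.round(3),"tilt",np.degrees(np.arccos(N[2])).round(1),"yaw",np.degrees(np.arctan2(-N[1],-N[0])).round(1),"ball off",((x-cc)@N).round(1))
    # flip mount
    m=(br<75)&(abs(P[...,0]-495)<65)&(abs(P[...,1]-275)<65)&(P[...,2]>3)&(P[...,2]<170)&(c[...,1]-c[...,0]<25)
    k=P[m];print(" flip",len(k))
    for z0,z1 in((3,20),(20,40),(40,60),(60,75),(75,90),(90,105),(105,125),(125,150)):
        s=k[(k[:,2]>=z0)&(k[:,2]<z1)]
        if len(s)>4:
            mn=s.mean(0);V=np.linalg.svd(s[:,:2]-mn[:2])[2][0]
            print("  ",z0,len(s),mn.round(),"min",s.min(0).round(),"max",s.max(0).round(),"dir",np.degrees(np.arctan2(V[1],V[0])).round())
E
```

```text
top ball n 287 [[600.   7. 116.]
 [617.  24. 129.]
 [639.  43. 136.]]
 sphere [620.4  24.  112.5] 287
 plane 1092 1245 [643.1  14.5  66.3] [-0.518  0.126  0.846] tilt 32.2 yaw -13.7 ball off 52.1
 flip 780
   3 298 [487. 281.  11.] min [450. 252.   5.] max [533. 326.  16.] dir 51.0
   40 61 [479. 288.  53.] min [456. 268.  46.] max [521. 309.  60.] dir -147.0
   60 100 [490. 288.  71.] min [455. 268.  60.] max [529. 310.  75.] dir -161.0
   75 92 [495. 281.  81.] min [462. 266.  75.] max [526. 303.  90.] dir -160.0
   90 71 [499. 270.  97.] min [472. 255.  90.] max [526. 286. 104.] dir -160.0
   105 95 [500. 255. 119.] min [475. 241. 107.] max [530. 272. 125.] dir -160.0
   125 63 [507. 249. 130.] min [479. 241. 125.] max [531. 260. 137.] dir -161.0
scene ball n 39 [[633.  10.  96.]
 [638.  23. 105.]
 [643.  36. 113.]]
 sphere [655.8  19.1  95.8] 39
 plane 479 594 [664.1   3.6  81.1] [-0.503  0.126  0.855] tilt 31.2 yaw -14.1 ball off 18.8
 flip 769
   3 394 [506. 288.  11.] min [460. 251.   3.] max [554. 331.  20.] dir 47.0
   20 43 [502. 286.  29.] min [493. 279.  20.] max [507. 297.  39.] dir 57.0
   40 156 [501. 288.  52.] min [461. 271.  40.] max [532. 313.  60.] dir 22.0
   60 86 [506. 294.  68.] min [455. 271.  60.] max [534. 312.  75.] dir 17.0
   75 15 [511. 284.  83.] min [473. 272.  76.] max [526. 293.  89.] dir 13.0
   90 14 [524. 277.  98.] min [476. 265.  92.] max [530. 285. 105.] dir 14.0
   105 29 [524. 263. 117.] min [481. 243. 106.] max [534. 275. 125.] dir 27.0
   125 32 [514. 252. 130.] min [487. 243. 125.] max [535. 262. 135.] dir 28.0
```

```bash
python3 - <<'E'
from h import *
a=np.load("top.npz")["color"][...,::-1];b=np.load("scene.npz")["color"][...,::-1]
g=lambda i,x,y,w,h:cv2.resize(i[y:y+h,x:x+w],(400,int(400*h/w)),interpolation=cv2.INTER_CUBIC)
up=lambda i:np.clip(i.astype(float)*1.6,0,255).astype(np.uint8)
cv2.imwrite("pics/crops.png",up(np.vstack([np.hstack([g(a,120,185,80,60),g(b,365,160,80,60)]),np.hstack([g(a,215,115,100,75),g(b,215,170,120,90)])])))
E
```

```text
(no output)
```

View pics/crops.png

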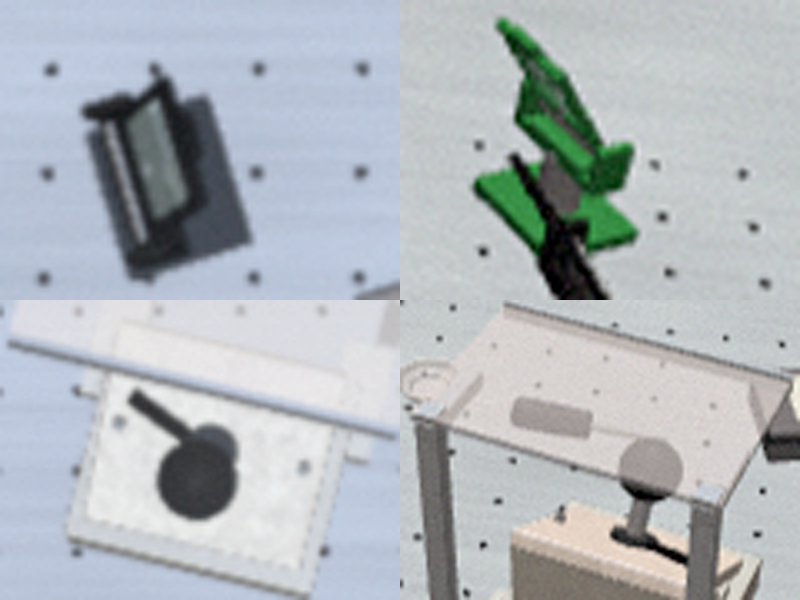

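The scene view shows the canopy console at about (390,340) with the black ball at (405,308) under the sheet. The black flip mount is at (560,315), in front of its green twin at (555,265). In the top view the ball is at (370,222) with its pointer to the upper left, and the flip mount is at (213,308). The crops confirm that the flap leans right in the top view, which is -y.

The ball-to-face distance of 52.1 mm and tilt of 32.2° both match the given values. I'll transit to the -y side of the flap.

```bash
python3 -m crank '[[[-0.95,-0.6,0,0,0,0],[-0.95,-0.6,0,0,0,0],[-0.95,-0.6,0,0,0,0],[-0.95,-0.6,0,0,0,0],[-0.95,-0.6,0,0,0,0],[-0.95,-0.6,0,0,0,0],[-0.95,-0.6,0,0,0,0],[-0.95,-0.6,0,0,0,0],[-0.95,-0.6,0,0,0,0],[-0.95,-0.6,0,0,0,0]]]' 1
python3 -m crank '[[[-0.95,-0.6,0,0,0,0],[-0.95,-0.6,0,0,0,0],[-0.95,-0.6,0,0,0,0],[0,0,0,0,0,0.98],[0,0,0,0,0,0.98],[0,0,0,0,0,0.98],[0,0,0,0,0,0.98],[0,0,0,0,0,0.98],[0,0,0,0,0,0.98],[0,0,0,0,0,0.98],[0,0,0,0,0,0.98]]]'
python3 -c "
from h import *
s=ctrl.read_state();print(s['qpos'].round(2));R=Ro.from_euler('xyz',s['tool_rot']).as_matrix();print(R.round(2));print('to start',(R.T@(np.array([522,210,105])-s['eef_pos'])/30).round(2))"
```

```text
clock: 2.23
eef_pos: [447.3, 321.6, 229.1]
tool_rot: [3.134, -0.006, 2.76]
force: [1.2, 0.3, 0.1]
width: 0.2
clock: 3.15
eef_pos: [518.1, 220.2, 230.2]
tool_rot: [3.135, -0.004, 1.879]
force: [1.1, -1.0, -0.1]
width: 0.2
[-0.64  0.51  0.29  1.78 -0.19  0.87  0.04]
[[-0.3   0.95  0.01]
 [ 0.95  0.3   0.01]
 [ 0.    0.01 -1.  ]]
to start [-0.38 -0.01  4.17]
```

```bash
python3 -m crank '[[[-0.3,0,0.5,0,0,0],[-0.2,0,0.8,0,0,0],[0,0,0.9,0,0,0],[0,0,0.9,0,0,0],[0,0,0.9,0,0,0],[0,0,0.2,0,0,0]]]' 1
python3 - <<'E'
from h import *
im=ctrl.get_image("top");save(im,"top2.png",(120,180,240,270),4)
E
```

```text
clock: 3.65
eef_pos: [528.3, 209.0, 104.1]
tool_rot: [3.122, -0.005, 1.876]
force: [-1.5, -0.2, -0.2]
width: -0.1
```

View pics/top2.png

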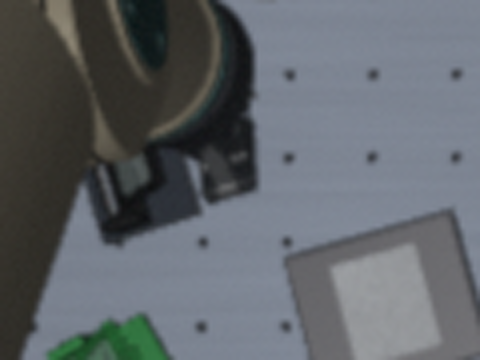

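The finger stands clear of the flap, on its -y side at (230,165) in the crop, so I'll push along tool +x.

```bash
python3 -m crank '[[[0.5,0,0,0,0,0],[0.5,0,0,0,0,0],[0.4,0,0,0,0,0],[0.4,0,0,0,0,0],[0.4,0,0,0,0,0],[0.4,0,0,0,0,0]]]' 1
python3 -m crank '[[[0.4,0,0,0,0,0],[0.4,0,0,0,0,0],[0.4,0,0,0,0,0],[0.4,0,0,0,0,0]]]' 1
python3 -m crank '[[[-0.4,0,0,0,0,0],[-0.5,0,-0.8,0,0,0],[-0.5,0,-0.9,0,0,0],[-0.5,0,-0.9,0,0,0],[-0.5,0,-0.9,0,0,0],[-0.5,0,-0.9,0,0,0],[-0.5,0,-0.9,0,0,0]]]' -1
python3 - <<'E'
from h import *
im=ctrl.get_image("scene");save(im,"scene2.png",(340,140,460,230),5)
im=ctrl.get_image("top");P=cloud(im);c=im["color"].astype(int)
m=(c.max(-1)<75)&(abs(P[...,0]-490)<65)&(abs(P[...,1]-290)<75)&(P[...,2]>95)&(P[...,2]<140)
print(m.sum(),P[m].mean(0).round())
E
```

```text
clock: 4.2
eef_pos: [511.0, 279.4, 111.6]
tool_rot: [3.115, 0.001, 1.865]
force: [-0.5, -1.1, 1.1]
width: -0.1
clock: 4.53
eef_pos: [499.1, 319.6, 112.7]
tool_rot: [3.114, 0.016, 1.864]
force: [13.4, -44.6, 5.9]
width: -0.4
clock: 5.12
eef_pos: [518.8, 225.6, 272.2]
tool_rot: [3.131, 0.023, 1.872]
force: [0.6, 0.5, -0.5]
width: 83.6
167 [478. 327. 125.]
```

View pics/scene2.png

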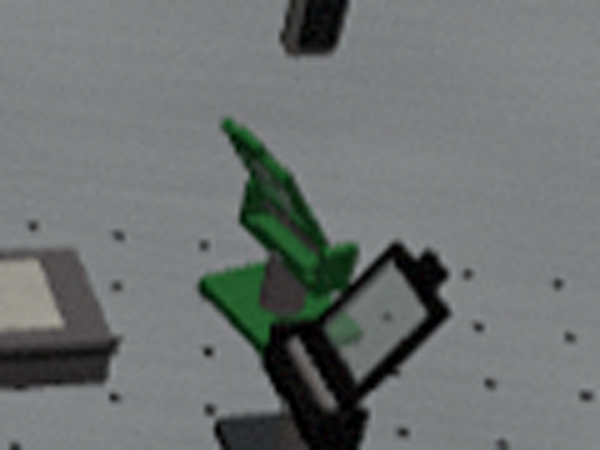

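The flap now leans to +y at its opposite stop. Next I'll compute the move to a standoff on the knob's axis.

```bash
cat >> h.py <<'E'
B=np.array([620.4,24.,112.5]);N=np.array([-.518,.126,.846]);N/=np.linalg.norm(N)
def stat(s_off):
    s=ctrl.read_state();R=Ro.from_euler('xyz',s['tool_rot']).as_matrix();p=s['eef_pos']
    z=R[:,2];ax=np.cross(z,-N);L=np.linalg.norm(ax);a=np.arctan2(L,-z@N)
    rv=R.T@(ax/L*a);T=B+N*s_off
    print('t',s['clock'],'q',s['qpos'].round(2),'w',s['width'].round(1),'F',s['force'].round(1),'Tq',s['torque'].round(2))
    print(' along',((p-B)@N).round(1),'lateral',np.linalg.norm((p-B)-((p-B)@N)*N).round(1),'shift',(R.T@(T-p)/30).round(2),'turn',(np.degrees(rv)/6).round(2))
    e=np.cross([0,0,1],N);e/=np.linalg.norm(e);f=np.cross(N,e)
    print(' jaw angle in face plane',np.degrees(np.arctan2(R[:,1]@f,R[:,1]@e)).round(1))
E
python3 -c "
from h import *
stat(160)"
```

```text
Traceback (most recent call last):
  File "h.py", line 17, in stat
    print('t',s['clock'],'q',s['qpos'].round(2),'w',s['width'].round(1),'F',s['force'].round(1),'Tq',s['torque'].round(2))
                                                    ^^^^^^^^^^^^^^^^
AttributeError: 'float' object has no attribute 'round'
```

```bash
sed -i "s/s\['width'\].round(1)/round(s['width'],1)/" h.py
python3 -c "
from h import *
stat(160)"
```

```text
t 5.2167 q [-0.71  0.47  0.36  1.72 -0.16  0.97  0.  ] w 85.5 F [1.  0.9 0.3] Tq [-0.   -0.03  0.02]
 along 214.0 lateral 174.5 shift [-5.86 -1.31  1.05] turn [-4.41 -2.52  0.  ]
 jaw angle in face plane 124.7
```

```bash
python3 -m crank '[[[-0.98,-0.2,0,0,0,0],[-0.98,-0.2,0,0,0,0],[-0.98,-0.2,0,0,0,0],[-0.98,-0.2,0,0,0,0],[-0.98,-0.2,0,0,0,0],[-0.7,-0.2,0,0,0,0],[0,0,0,-0.88,-0.5,0],[0,0,0,-0.88,-0.5,0],[0,0,0,-0.88,-0.5,0],[0,0,0,-0.88,-0.5,0],[0,0,0,-0.88,-0.5,0]]]' -1
python3 -c "
from h import *
stat(160)"
```

```text
clock: 6.13
eef_pos: [536.8, 56.2, 272.4]
tool_rot: [2.724, 0.243, 1.824]
force: [-0.9, -0.3, -1.4]
width: 85.4
t 6.1333 q [-0.74  0.3   0.54  2.19  0.27  0.27 -0.19] w 85.4 F [-0.9 -0.3 -1.4] Tq [ 0.13  0.57 -0.03]
 along 182.6 lateral 15.3 shift [-0.19 -0.43  0.78] turn [-0.68 -0.39 -0.  ]
 jaw angle in face plane 121.3
```

```bash
cat > kin.py <<'E'
from h import *
import itertools
from scipy.optimize import least_squares
X=[([-1.23479748,0.62933392,0.03843926,1.51840746,-0.02697155,0.99631728,-0.02004402],[253.9,597.6,230.4],[-3.1396,0,2.7398]),
([-.64,.51,.29,1.78,-.19,.87,.04],[518.1,220.2,230.2],[3.135,-.004,1.879])]
s=ctrl.read_state();X.append((s['qpos'],s['eef_pos'],s['tool_rot']))
Y=lambda a:Ro.from_euler('y',a).as_matrix();Z=lambda a:Ro.from_euler('z',a).as_matrix()
def fk(q,p,sg,full=False):
    h,L1,L2,L3,a1,a2,b,c=p;s1,s3,s5,s7=sg
    R=Z(s1*q[0]+b)@Y(q[1]);x=np.array([0,0,h])+R@[0,0,L1]+R@[0,0,0];
    R=R@Z(s3*q[2]);x=x+R@[a1,0,0];R=R@Y(q[3]);x=x+R@[a2,0,L2];fz=R[:,2].copy();elbow=x
    R=R@Z(s5*q[4])@Y(q[5]);x=x+R@[0,0,L3];R=R@Z(s7*q[6]+c)
    return (x,R,fz) if full else (x,R)
def fit():
    best=None
    for sg in itertools.product([-1,1],repeat=4):
      for c0 in (0,1.57,3.14,-1.57):
        def r(p):
            o=[]
            for q,t,e in X:
                x,R=fk(q,p,sg);o+=list(x-t)+list(100*(R-Ro.from_euler('xyz',e).as_matrix()).ravel())
            o+=list((p[4:6])*.01);return np.array(o)
        f=least_squares(r,[300,400,400,250,0,0,0,c0])
        if best is None or f.cost<best[0]:best=(f.cost,sg,f.x,r(f.x))
    return best
if __name__=="__main__":
    b=fit();print(b[0],b[1],b[2].round(3));print(b[3].round(1))
    np.savez("kin.npz",sg=b[1],p=b[2])
E
python3 kin.py
```

```text
4.524334562382831 (-1, -1, -1, -1) [ 3.62815e+02  5.43926e+02  3.84447e+02  3.53321e+02  1.17140e+01
  3.22100e+00 -4.20000e-02  1.52900e+00]
[-0.3  0.2 -0.3 -0.  -0.  -0.  -0.   0.   0.   0.   0.  -0.  -0.1 -0.1
  0.5  0.5  0.1  0.1  0.1 -0.5  0.2  0.1  0.2  0.   0.  -0.  -0.2  0.3
  0.3 -0.5 -0.4  0.3 -1.9 -1.6 -1.   0.   0.1  0. ]
```

```bash
cat > ik.py <<'E'
from kin import *
D=np.load("kin.npz");sg=D["sg"];p=D["p"]
lo=np.array([-3.06,-.37,-1.25,.18,-1.1,.23,-2.94]);hi=np.array([3.06,2.12,1.32,2.47,4.24,1.98,2.94])
rng=np.random.default_rng(1)
e=np.cross([0,0,1],N);e/=np.linalg.norm(e);f=np.cross(N,e)
def solve(s,jaw,q0,n=1,tilt=None):
    z=-N;y=np.cos(jaw)*e+np.sin(jaw)*f;R=np.stack([np.cross(y,z),y,z],1);T=B+N*s
    def r(q):
        x,Q=fk(q,p,sg);return np.r_[(x-T)/5,20*(Q-R).ravel(),0.02*(q-q0)]
    return least_squares(r,np.clip(q0,lo+.01,hi-.01),bounds=(lo,hi))
if __name__=="__main__":
    for s in(-22,60,140):
        got=[]
        for k in range(40):
            q0=lo+(hi-lo)*rng.random(7)
            g=solve(s,rng.uniform(0,2*np.pi),q0)
            x,Q=fk(g.x,p,sg)
            if g.cost<1: 
                err=np.degrees(np.arccos(np.clip(-Q[:,2]@N,-1,1)));got.append((err,g.x))
        print(s,len(got))
        for er,q in sorted(got,key=lambda t:t[1][4])[::max(1,len(got)//14)]:
            x,Q=fk(q,p,sg);print("  ",q.round(2),"jaw",np.degrees(np.arctan2(Q[:,1]@f,Q[:,1]@e)).round(),"err",er.round(1))
E
python3 ik.py
```

```text
-22 27
   [ 0.54  1.12 -1.19  2.19  1.99  1.18  0.24] jaw -140.0 err 0.0
   [ 0.55  1.15 -1.23  2.19  1.99  1.22 -0.45] jaw 180.0 err 0.0
   [ 0.5   1.05 -1.1   2.19  1.99  1.08 -2.94] jaw 41.0 err 0.0
   [ 0.56  1.17 -1.25  2.19  1.99  1.24 -1.  ] jaw 147.0 err 0.0
   [ 0.49  1.03 -1.06  2.19  1.99  1.05 -2.27] jaw 80.0 err 0.0
   [ 0.47  1.01 -1.03  2.19  2.    1.02 -0.65] jaw 174.0 err 0.0
   [ 0.36  0.89 -0.82  2.19  2.03  0.83 -1.37] jaw 139.0 err 0.0
   [ 0.36  0.88 -0.81  2.19  2.03  0.82 -1.37] jaw 139.0 err 0.0
   [ 0.24  0.81 -0.61  2.19  2.08  0.68  1.84] jaw -30.0 err 0.0
   [ 0.2   0.79 -0.56  2.19  2.1   0.64 -2.67] jaw 73.0 err 0.0
   [ 0.02  0.73 -0.29  2.19  2.24  0.48 -0.77] jaw -167.0 err 0.0
   [-0.05  0.72 -0.19  2.19  2.32  0.43 -1.6 ] jaw 152.0 err 0.0
   [-0.14  0.71 -0.07  2.19  2.43  0.38 -1.18] jaw -176.0 err 0.0
   [-0.15  0.71 -0.05  2.19  2.45  0.37  0.36] jaw -87.0 err 0.0
   [-0.16  0.71 -0.04  2.19  2.46  0.37  2.  ] jaw 8.0 err 0.0
   [-0.16  0.71 -0.04  2.19  2.46  0.36  0.86] jaw -57.0 err 0.0
   [-0.23  0.71  0.06  2.19  2.6   0.33 -1.41] jaw -179
[... 3087 characters left out ...]
.35  0.04  2.3   1.65  0.23 -2.81] jaw 50.0 err 0.0
   [-0.31  0.35  0.04  2.3   1.65  0.23  2.52] jaw -5.0 err 0.0
   [-0.31  0.35  0.04  2.3   1.65  0.23  1.9 ] jaw -41.0 err 0.0
   [-0.31  0.35  0.04  2.3   1.65  0.23 -1.62] jaw 118.0 err 0.0
   [-0.31  0.35  0.04  2.3   1.65  0.23  0.84] jaw -101.0 err 0.0
   [-0.31  0.35  0.04  2.3   1.66  0.23  2.94] jaw 20.0 err 0.1
   [-0.97  0.51  0.96  2.34  4.24  0.23 -1.78] jaw -101.0 err 2.3
   [-0.97  0.51  0.96  2.34  4.24  0.23  1.77] jaw 102.0 err 2.3
   [-0.97  0.51  0.96  2.34  4.24  0.23 -1.47] jaw -83.0 err 2.3
   [-0.97  0.51  0.96  2.34  4.24  0.23  1.34] jaw 78.0 err 2.3
   [-0.97  0.51  0.96  2.34  4.24  0.23  1.9 ] jaw 110.0 err 2.3
```

```bash
cat > seg.py <<'E'
from ik import *
def step(R,x,row):
    row=np.array(row,float); return R@Ro.from_rotvec(np.radians(6*row[3:])).as_matrix(), x+R@(30*row[:3])
def row_for(R0,x0,R1,x1,nmin=1):
    rv=Ro.from_matrix(R0.T@R1).as_rotvec();n=max(nmin,int(np.ceil(max(abs(np.degrees(rv)).max()/6/.85,np.linalg.norm(x1-x0)/30/.8))))
    rr=np.degrees(rv)/6/n
    A=np.zeros((3,3));R=R0
    for k in range(n): A+=R*30;R=R@Ro.from_rotvec(np.radians(6*rr)).as_matrix()
    return n,np.r_[np.linalg.solve(A,x1-x0),rr].round(2)
def follow(q,R1,x1):   # least-change IK
    r=lambda v:(lambda xQ:np.r_[(xQ[0]-x1)/5,20*(xQ[1]-R1).ravel(),.05*(v-q)])(fk(v,p,sg))
    return least_squares(r,np.clip(q,lo+1e-3,hi-1e-3),bounds=(lo,hi)).x
def plan(q,R,x,qs,K,show=True):
    q0=q.copy()
    for i in range(1,K+1):
        xt,Rt=fk(q0+(qs-q0)*i/K,p,sg)
        n,row=row_for(R,x,Rt,xt)
        for k in range(n):
            R,x=step(R,x,row);q=follow(q,R,x)
        print(i,"rows",n,row.tolist(),"q",q.round(2),"x",x.round(),"z",R[:,2].round(2))
    return q,R,x
def now():
    s=ctrl.read_state();return s['qpos'],Ro.from_euler('xyz',s['tool_rot']).as_matrix(),s['eef_pos']
E
python3 - <<'E'
from seg import *
q,R,x=now();print(q.round(2))
for s,jaw7 in((140,.8),(140,1.4)):
    qs=np.array([.03,.37,-.38,2.3,1.63,.39,jaw7]);xt,Rt=fk(qs,p,sg);print("goal",xt.round(),Rt[:,2].round(2))
    q1,R1,x1=plan(q,R,x,qs,5)
E
```

```text
[-0.74  0.3   0.54  2.19  0.27  0.27 -0.19]
goal [549.  38. 230.] [ 0.52 -0.13 -0.85]
1 rows 6 [-0.0, -0.13, 0.09, 0.11, -0.04, -0.76] q [-0.65  0.32  0.44  2.21  0.44  0.29  0.11] x [525.  42. 251.] z [ 0.4  -0.17 -0.9 ]
2 rows 6 [0.02, -0.08, 0.08, 0.04, -0.01, -0.75] q [-0.58  0.34  0.37  2.24  0.62  0.27  0.4 ] x [520.  30. 235.] z [ 0.4  -0.19 -0.9 ]
3 rows 6 [-0.0, -0.02, 0.05, 0.01, -0.03, -0.73] q [-0.54  0.35  0.32  2.26  0.82  0.25  0.66] x [523.  25. 227.] z [ 0.41 -0.2  -0.89]
4 rows 6 [-0.05, -0.0, 0.03, -0.0, -0.08, -0.73] q [-0.44  0.35  0.2   2.28  1.19  0.23  0.76] x [533.  27. 226.] z [ 0.45 -0.18 -0.87]
5 rows 6 [-0.11, -0.02, 0.01, 0.02, -0.13, -0.71] q [-0.29  0.35  0.03  2.3   1.62  0.23  0.8 ] x [549.  38. 230.] z [ 0.51 -0.13 -0.85]
goal [549.  38. 230.] [ 0.52 -0.13 -0.85]
1 rows 7 [0.0, -0.12, 0.08, 0.09, -0.03, -0.81] q [-0.63  0.32  0.41  2.22  0.48  0.28  0.19] x [525.  40. 250.] z [ 0.41 -0.17 -0.9 ]
2 rows 7 [0.03, -0.06, 0.06, 0.04, 0.0, -0.81] q [-0.54  0.33  0.31  2.24  0.69  0.29  0.57] x [519.  29. 236.] z [ 0.4  -0.19 -0.9 ]
3 rows 7 [0.0, -0.02, 0.05, 0.01, -0.02, -0.8] q [-0.45  0.35  0.22  2.25  0.91  0.27  0.95] x [524.  23. 228.] z [ 0.41 -0.2  -0.89]
4 rows 7 [-0.04, -0.01, 0.03, 0.03, -0.06, -0.78] q [-0.43  0.36  0.19  2.28  1.2   0.23  1.23] x [534.  26. 225.] z [ 0.45 -0.18 -0.87]
5 rows 7 [-0.08, -0.06, 0.0, 0.08, -0.09, -0.77] q [-0.3   0.35  0.03  2.3   1.66  0.23  1.35] x [548.  40. 230.] z [ 0.52 -0.13 -0.85]
```

```bash
python3 -m crank '[[[0,-0.12,0.08,0.09,-0.03,-0.8],[0,-0.12,0.08,0.09,-0.03,-0.8],[0,-0.12,0.08,0.09,-0.03,-0.8],[0,-0.12,0.08,0.09,-0.03,-0.8],[0,-0.12,0.08,0.09,-0.03,-0.8],[0,-0.12,0.08,0.09,-0.03,-0.8],[0,-0.12,0.08,0.09,-0.03,-0.8]]]' -1
python3 -m crank '[[[0.03,-0.06,0.06,0.04,0,-0.8],[0.03,-0.06,0.06,0.04,0,-0.8],[0.03,-0.06,0.06,0.04,0,-0.8],[0.03,-0.06,0.06,0.04,0,-0.8],[0.03,-0.06,0.06,0.04,0,-0.8],[0.03,-0.06,0.06,0.04,0,-0.8],[0.03,-0.06,0.06,0.04,0,-0.8]]]' -1
python3 - <<'E'
from seg import *
q,R,x=now();print(q.round(2),R[:,2].round(2),x.round())
plan(q,R,x,np.array([.03,.37,-.38,2.3,1.63,.39,1.5]),3)
E
```

```text
clock: 6.72
eef_pos: [517.7, 56.6, 244.5]
tool_rot: [3.008, 0.43, 2.462]
force: [0.4, 0.3, -0.6]
width: 85.2
clock: 7.3
eef_pos: [510.4, 56.5, 225.4]
tool_rot: [-2.964, 0.407, -3.134]
force: [0.8, 0.4, 0.3]
width: 85.6
[-0.6   0.35  0.29  2.24  0.72  0.31  0.54] [ 0.39 -0.17 -0.9 ] [510.  57. 225.]
1 rows 7 [0.02, -0.06, 0.05, 0.04, 0.0, -0.82] q [-0.5   0.36  0.2   2.26  0.94  0.29  0.95] x [513.  42. 218.] z [ 0.4 -0.2 -0.9]
2 rows 7 [-0.02, -0.07, 0.03, 0.03, -0.06, -0.8] q [-0.42  0.36  0.15  2.28  1.17  0.25  1.34] x [527.  34. 219.] z [ 0.44 -0.18 -0.88]
3 rows 7 [-0.03, -0.12, 0.0, 0.11, -0.08, -0.78] q [-0.29  0.35  0.04  2.3   1.63  0.23  1.49] x [550.  38. 231.] z [ 0.52 -0.13 -0.85]
```

```bash
python3 -m crank '[[[0.02,-0.06,0.05,0.04,0,-0.8],[0.02,-0.06,0.05,0.04,0,-0.8],[0.02,-0.06,0.05,0.04,0,-0.8],[0.02,-0.06,0.05,0.04,0,-0.8],[0.02,-0.06,0.05,0.04,0,-0.8],[0.02,-0.06,0.05,0.04,0,-0.8],[0.02,-0.06,0.05,0.04,0,-0.8]]]' -1
python3 -m crank '[[[-0.02,-0.07,0.03,0.03,-0.06,-0.8],[-0.02,-0.07,0.03,0.03,-0.06,-0.8],[-0.02,-0.07,0.03,0.03,-0.06,-0.8],[-0.02,-0.07,0.03,0.03,-0.06,-0.8],[-0.02,-0.07,0.03,0.03,-0.06,-0.8],[-0.02,-0.07,0.03,0.03,-0.06,-0.8],[-0.02,-0.07,0.03,0.03,-0.06,-0.8]]]' -1
python3 - <<'E'
from seg import *
q,R,x=now();print(q.round(2),R[:,2].round(2),x.round())
plan(q,R,x,np.array([.03,.37,-.38,2.3,1.63,.39,1.6]),2)
stat(140)
E
```

```text
clock: 7.88
eef_pos: [510.8, 52.9, 213.1]
tool_rot: [-2.743, 0.222, -2.504]
force: [0.1, -0.3, -0.3]
width: 85.3
clock: 8.47
eef_pos: [523.6, 58.0, 209.6]
tool_rot: [-2.664, -0.002, -1.913]
force: [-0.0, -0.7, 0.6]
width: 85.4
[-0.44  0.38  0.1   2.27  1.16  0.29  1.36] [ 0.43 -0.16 -0.89] [524.  58. 210.]
1 rows 4 [0.07, -0.09, 0.01, 0.06, -0.0, -0.75] q [-0.4   0.37  0.1   2.28  1.32  0.25  1.55] x [532.  48. 214.] z [ 0.45 -0.16 -0.88]
2 rows 4 [0.11, -0.18, -0.04, 0.18, -0.05, -0.7] q [-0.29  0.35  0.03  2.3   1.66  0.23  1.55] x [549.  38. 231.] z [ 0.52 -0.13 -0.85]
t 8.4667 q [-0.44  0.38  0.1   2.27  1.16  0.29  1.36] w 85.4 F [-0.  -0.7  0.6] Tq [0.15 0.43 0.01]
 along 136.6 lateral 36.1 shift [ 0.25 -1.17 -0.2 ] turn [ 0.79 -0.55  0.  ]
 jaw angle in face plane -95.2
```

```bash
python3 -m crank '[[[0.07,-0.09,0.01,0.06,0,-0.75],[0.07,-0.09,0.01,0.06,0,-0.75],[0.07,-0.09,0.01,0.06,0,-0.75],[0.07,-0.09,0.01,0.06,0,-0.75],[0.11,-0.18,-0.04,0.18,-0.05,-0.7],[0.11,-0.18,-0.04,0.18,-0.05,-0.7],[0.11,-0.18,-0.04,0.18,-0.05,-0.7],[0.11,-0.18,-0.04,0.18,-0.05,-0.7]]]' -1
python3 - <<'E'
from seg import *
stat(110)
q,R,x=now()
for s in(110,80,50,20,0,-22):
    z=-N
    ax=np.cross(R[:,2],z);R=Ro.from_rotvec(ax).as_matrix()@R
    q=follow(q,R,B+N*s);print(s,q.round(2),np.linalg.norm(fk(q,p,sg)[0]-B-N*s).round(1),np.degrees(np.arccos(-fk(q,p,sg)[1][:,2]@N)).round(1))
for k in range(10):
    R=R@Ro.from_euler('z',15,degrees=True).as_matrix();q=follow(q,R,B-22*N);print(q.round(2),np.degrees(np.arccos(-fk(q,p,sg)[1][:,2]@N)).round(1))
E
```

```text
clock: 9.13
eef_pos: [547.2, 53.1, 225.4]
tool_rot: [-2.653, -0.269, -1.313]
force: [0.4, -0.2, 0.9]
width: 85.3
t 9.1333 q [-0.33  0.36  0.02  2.29  1.57  0.26  1.65] w 85.3 F [ 0.4 -0.2  0.9] Tq [ 0.13  0.54 -0.01]
 along 137.1 lateral 12.4 shift [0.43 0.03 0.9 ] turn [-0.01  0.19  0.  ]
 jaw angle in face plane -58.0
110 [-0.18  0.42 -0.09  2.29  1.87  0.29  1.4 ] 0.0 0.0
80 [-0.11  0.49 -0.17  2.28  2.01  0.34  1.27] 0.0 0.0
50 [-0.06  0.57 -0.22  2.26  2.1   0.39  1.2 ] 0.0 0.0
20 [-0.03  0.64 -0.25  2.23  2.17  0.43  1.15] 0.0 0.0
0 [-0.01  0.68 -0.26  2.21  2.21  0.45  1.13] 0.0 0.0
-22 [ 0.01  0.73 -0.28  2.19  2.25  0.47  1.11] 0.0 0.0
[ 0.06  0.74 -0.35  2.19  2.2   0.51  0.91] 0.0
[ 0.11  0.76 -0.42  2.19  2.16  0.56  0.71] 0.0
[ 0.16  0.77 -0.49  2.19  2.13  0.6   0.5 ] 0.0
[ 0.2   0.79 -0.56  2.19  2.1   0.64  0.28] 0.0
[ 0.24  0.81 -0.62  2.19  2.08  0.68  0.06] 0.0
[ 0.28  0.83 -0.68  2.19  2.06  0.73 -0.17] 0.0
[ 0.32  0.85 -0.74  2.19  2.04  0.77 -0.4 ] 0.0
[ 0.35  0.88 -0.8   2.19  2.03  0.81 -0.63] 0.0
[ 0.38  0.9  -0.85  2.19  2.02  0.86 -0.86] 0.0
[ 0.41  0.93 -0.91  2.19  2.01  0.9  -1.1 ] 0.0
```

```bash
python3 -m crank '[[[0.22,0,0.2,0,0.1,0],[0.2,0,0.3,0,0.1,0],[0,0,0.4,0,0,0],[0,0,0.4,0,0,0],[0,0,0.3,0,0,0],[0,0,0,0,0,0]]]' -1
python3 - <<'E'
from h import *
stat(40)
im=ctrl.get_image("wrist");save(im,"w1.png")
K=im["camera_matrix"]
for q in("selector_ball",):print(ctrl.search_frame(q,im)[:2])
c=im["R"]@B+im["t"];th=np.arctan2(np.hypot(*c[:2]),c[2]);d=c[:2]/np.hypot(*c[:2])*th*K[0,0]
print("predicted ball px",(d+K[:2,2]).round(1),"radius px",np.round(22/np.linalg.norm(c)*K[0,0]))
E
```

```text
clock: 9.63
eef_pos: [575.1, 44.7, 184.7]
tool_rot: [-2.651, -0.279, -1.312]
force: [-0.1, 0.2, -0.2]
width: 85.4
t 9.6333 q [-0.22  0.47 -0.08  2.27  1.91  0.31  1.34] w 85.4 F [-0.1  0.2 -0.2] Tq [ 0.11  0.56 -0.01]
 along 87.1 lateral 9.9 shift [0.34 0.09 1.57] turn [-0.03  0.11  0.  ]
 jaw angle in face plane -57.7
[{'extent': [270.4, 204.2, 82.6, 63.0], 'conf': 0.7}]
predicted ball px [280.5 207.3] radius px 30.0
```

View pics/w1.png

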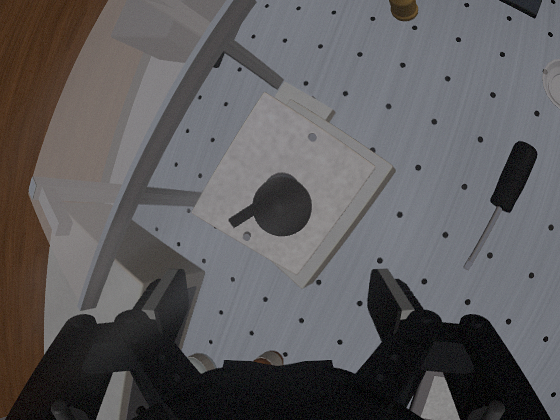

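The wrist view shows the ball at about (282,206), against a predicted (280.5,207.3). The jaws are clear of the canopy. I'll correct the lateral offset and descend.

```bash
python3 -m crank '[[[0.2,0.06,0.1,0,0.06,0],[0.2,0.06,0.3,0,0.06,0],[0.1,0,0.4,0,0,0],[0,0,0.4,0,0,0],[0,0,0.4,0,0,0],[0,0,0,0,0,0]]]' -1
python3 -c "
from h import *
stat(-22)"
```

```text
clock: 10.23
eef_pos: [601.5, 24.6, 149.9]
tool_rot: [-2.642, -0.291, -1.318]
force: [1.0, 0.4, 0.1]
width: 85.2
t 10.2333 q [-0.11  0.57 -0.17  2.25  2.1   0.39  1.2 ] w 85.2 F [1.  0.4 0.1] Tq [ 0.11  0.54 -0.  ]
 along 41.5 lateral 5.8 shift [-0.19  0.07  2.12] turn [-0.09 -0.02 -0.  ]
 jaw angle in face plane -57.6
```

```bash
python3 -m crank '[[[-0.15,0.05,0.1,-0.05,0,0],[-0.1,0.03,0.3,-0.04,0,0],[0,0,0.4,0,0,0],[0,0,0.4,0,0,0],[0,0,0.4,0,0,0],[0,0,0.3,0,0,0],[0,0,0.15,0,0,0],[0,0,0,0,0,0]]]' -1
python3 -c "
from h import *
stat(-22)"
```

```text
clock: 10.9
eef_pos: [630.8, 26.4, 94.0]
tool_rot: [-2.65, -0.292, -1.315]
force: [0.6, 0.2, -0.9]
width: 85.4
t 10.9 q [-0.06  0.72 -0.23  2.19  2.2   0.47  1.12] w 85.4 F [ 0.6  0.2 -0.9] Tq [ 0.12  0.57 -0.  ]
 along -20.7 lateral 5.1 shift [0.17 0.04 0.04] turn [-0.03 -0.01  0.  ]
 jaw angle in face plane -57.5
```

```bash
python3 -m crank '[[[0.12,0.03,0.04,0,0,0],[0.04,0,0,0,0,0],[0,0,0,0,0,0]]]' -1
python3 -c "
from h import *
stat(-22)"
python3 -m crank '[[[0,0,0,0,0,0],[0,0,0,0,0,0],[0,0,0,0,0,0],[0,0,0,0,0,0],[0,0,0,0,0,0],[0,0,0,0,0,0]]]' 1
python3 -c "
from h import *
stat(-22)"
```

```text
clock: 11.15
eef_pos: [631.5, 21.7, 94.4]
tool_rot: [-2.65, -0.292, -1.314]
force: [-0.8, 0.4, -0.8]
width: 85.4
t 11.15 q [-0.05  0.71 -0.23  2.19  2.21  0.47  1.12] w 85.4 F [-0.8  0.4 -0.8] Tq [0.13 0.53 0.03]
 along -21.4 lateral 0.4 shift [0.01 0.   0.02] turn [-0.03 -0.01 -0.  ]
 jaw angle in face plane -57.4
clock: 11.65
eef_pos: [630.6, 21.4, 96.0]
tool_rot: [-2.649, -0.292, -1.315]
force: [1.2, -0.1, -3.4]
width: 41.5
t 11.65 q [-0.05  0.71 -0.23  2.2   2.21  0.47  1.12] w 41.5 F [ 1.2 -0.1 -3.4] Tq [0.18 0.47 0.06]
 along -19.5 lateral 0.2 shift [-0.01  0.    0.08] turn [-0.04 -0.01  0.  ]
 jaw angle in face plane -57.5
```

```bash
python3 -m crank '[[[0,0,0.03,0,0,0.4],[0,0,0.03,0,0,0.6],[0,0,0.02,0,0,0.8],[0,0,0,0,0,0.8],[0,0,0,0,0,0.8],[0,0,0,0,0,0.8]]]' 1
python3 - <<'E'
from h import *
stat(-22)
im=ctrl.get_image("wrist");save(im,"w2.png")
E
```

```text
clock: 12.15
eef_pos: [630.3, 21.3, 95.8]
tool_rot: [-2.576, -0.063, -1.71]
force: [0.2, -0.0, -0.6]
width: 41.7
t 12.15 q [ 0.04  0.73 -0.36  2.19  2.13  0.54  0.78] w 41.7 F [ 0.2 -0.  -0.6] Tq [-0.01  0.51  0.21]
 along -19.6 lateral 0.4 shift [-0.01 -0.01  0.08] turn [-0.06 -0.    0.  ]
 jaw angle in face plane -83.3
```

View pics/w2.png

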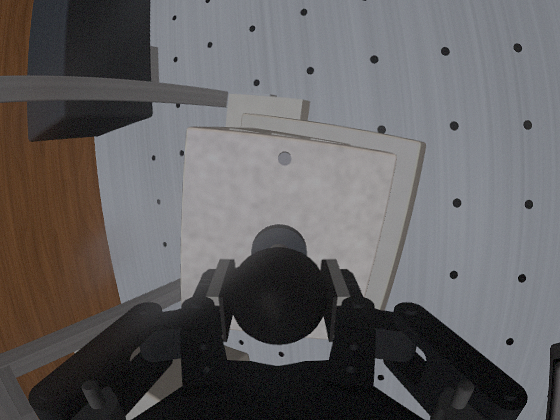

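The pads hold the ball at (278,295), and the torque about the axis is about 0.22 N·m, so it is turning. I'll continue.

```bash
python3 -m crank '[[[0,0,0.03,-0.03,0,0.8],[0,0,0.03,-0.03,0,0.8],[0,0,0,0,0,0.8],[0,0,0,0,0,0.8],[0,0,0,0,0,0.8],[0,0,0,0,0,0.8],[0,0,0,0,0,0.8],[0,0,0,0,0,0.8],[0,0,0,0,0,0.8],[0,0,0,0,0,0.8]]]' 1
python3 -c "
from h import *
stat(-21)"
python3 -m crank '[[[0,0,0,0,0,0.8],[0,0,0,0,0,0.8],[0,0,0,0,0,0.8],[0,0,0,0,0,0.8],[0,0,0,0,0,0.8]]]' 1
python3 -c "
from h import *
stat(-21)"
```

```text
clock: 13.03
eef_pos: [629.6, 21.6, 95.4]
tool_rot: [-2.702, 0.365, -2.46]
force: [0.3, 1.6, -1.7]
width: 41.2
t 13.0333 q [ 0.19  0.77 -0.59  2.19  2.02  0.68  0.09] w 41.2 F [ 0.3  1.6 -1.7] Tq [-0.29  0.37  0.08]
 along -19.6 lateral 1.1 shift [-0.03 -0.02  0.05] turn [-0.02  0.01  0.  ]
 jaw angle in face plane -132.0
clock: 13.45
eef_pos: [629.5, 21.9, 95.3]
tool_rot: [-2.891, 0.512, -2.902]
force: [0.2, 1.8, -0.6]
width: 41.5
t 13.45 q [ 0.25  0.8  -0.69  2.19  1.99  0.75 -0.29] w 41.5 F [ 0.2  1.8 -0.6] Tq [-0.4   0.63 -0.01]
 along -19.6 lateral 1.3 shift [-0.04 -0.02  0.05] turn [-0.03  0.02 -0.  ]
 jaw angle in face plane -156.4
```

```bash
python3 -m crank '[[[0,0,0.02,0,0,0.8],[0,0,0.02,0,0,0.8],[0,0,0,0,0,0.8],[0,0,0,0,0,0.8],[0,0,0,0,0,0.8],[0,0,0,0,0,0.8],[0,0,0,0,0,0.8],[0,0,0,0,0,0.8],[0,0,0,0,0,0.8]]]' 1
python3 - <<'E'
from h import *
stat(-21)
im=ctrl.get_image("wrist");save(im,"w3.png")
E
```

```text
clock: 14.2
eef_pos: [629.8, 22.9, 95.3]
tool_rot: [2.927, 0.531, 2.489]
force: [1.2, -1.5, -0.5]
width: 41.3
t 14.2 q [ 0.34  0.87 -0.86  2.19  1.95  0.88 -0.98] w 41.3 F [ 1.2 -1.5 -0.5] Tq [0.69 0.19 0.12]
 along -19.5 lateral 1.7 shift [-0.05 -0.02  0.05] turn [-0.01  0.07 -0.  ]
 jaw angle in face plane 159.7
```

View pics/w3.png

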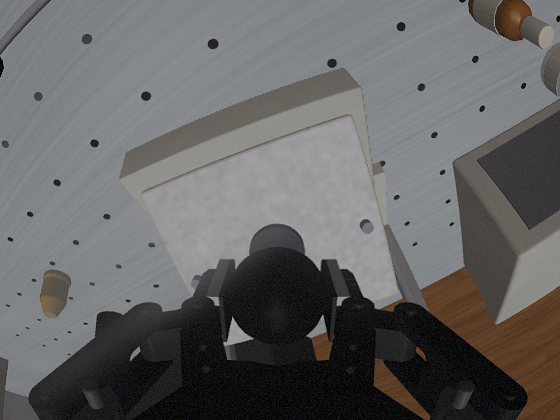

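```bash
python3 -m crank '[[[0,0,0,0,0,0.5],[0,0,0,0,0,0.5],[0,0,0,0,0,0.5]]]' 1
python3 -c "
from h import *
stat(-21)"
python3 -m crank '[[[0,0,0,0,0,0.4],[0,0,0,0,0,0.4],[0,0,0,0,0,0.4],[0,0,0,0,0,0]]]' 1
python3 -c "
from h import *
stat(-21)"
```

```text
clock: 14.5
eef_pos: [628.5, 23.9, 94.9]
tool_rot: [2.842, 0.489, 2.321]
force: [-1.7, 4.9, -6.7]
width: 41.5
t 14.5 q [ 0.36  0.88 -0.89  2.19  1.95  0.9  -1.12] w 41.5 F [-1.7  4.9 -6.7] Tq [1.1  1.02 0.29]
 along -19.1 lateral 3.3 shift [-0.11 -0.01  0.06] turn [ 0.02  0.04 -0.  ]
 jaw angle in face plane 151.0
clock: 14.83
eef_pos: [627.3, 26.3, 93.7]
tool_rot: [2.786, 0.447, 2.2]
force: [-0.6, -0.7, 1.8]
width: 41.4
t 14.8333 q [ 0.37  0.89 -0.91  2.19  1.94  0.92 -1.22] w 41.4 F [-0.6 -0.7  1.8] Tq [ 0.08  0.43 -0.25]
 along -19.2 lateral 6.2 shift [-0.21 -0.01  0.06] turn [ 0.04 -0.01 -0.  ]
 jaw angle in face plane 144.3
```

```bash
python3 -m crank '[[[0,0,0,0,0,0],[0,0,0,0,0,0],[0,0,0,0,0,0],[0,0,0,0,0,0],[0,0,0,0,0,0],[0,0,0,0,0,0]]]' -1
python3 -c "
from h import *
stat(-21)"
python3 -m crank '[[[0,0,-0.3,0,0,0],[0,0,-0.6,0,0,0],[0,0,-0.6,0,0,0],[0,0,-0.6,0,0,0],[0,0,-0.6,0,0,0],[0,0,-0.6,0,0,0],[0,0,-0.4,0,0,0]]]' -1
python3 - <<'E'
from h import *
stat(100)
im=ctrl.get_image("wrist");save(im,"w4.png")
E
```

```text
clock: 15.33
eef_pos: [627.7, 24.9, 93.7]
tool_rot: [2.791, 0.453, 2.208]
force: [-0.8, -0.4, 0.3]
width: 85.6
t 15.3333 q [ 0.37  0.89 -0.91  2.19  1.94  0.92 -1.21] w 85.6 F [-0.8 -0.4  0.3] Tq [ 0.12  0.55 -0.01]
 along -19.6 lateral 4.9 shift [-0.16  0.01  0.05] turn [ 0.02  0.02 -0.  ]
 jaw angle in face plane 144.9
clock: 15.92
eef_pos: [564.9, 39.6, 190.4]
tool_rot: [2.797, 0.45, 2.211]
force: [0.3, 0.0, 0.0]
width: 85.5
t 15.9167 q [ 0.4   0.64 -1.01  2.27  1.68  0.84 -1.13] w 85.5 F [0.3 0.  0. ] Tq [0.12 0.49 0.01]
 along 96.6 lateral 7.5 shift [-0.24  0.08 -0.11] turn [-0.02 -0.01  0.  ]
 jaw angle in face plane 145.0
```

View pics/w4.png

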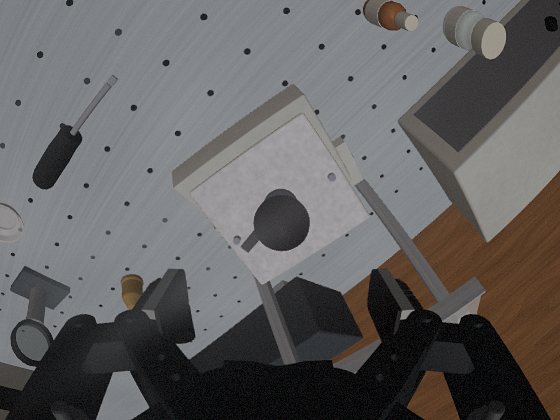

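```bash
python3 - <<'E'
from h import *
e=np.cross([0,0,1],N);e/=np.linalg.norm(e);f=np.cross(N,e)
def ang(C,ray,nm):
    for off in(-48,):
        s=((B+N*off-C)@N)/(ray@N);v=C+s*ray-B;print(nm,"r",np.hypot(v@e,v@f).round(1),"deg",np.degrees(np.arctan2(v@f,v@e)).round(1))
D=np.load("top.npz");K,R,t=D["K"],D["R"],D["t"]
g=D["color"].max(-1)[110:160,235:285];
ang(-R.T@t,R.T@np.linalg.solve(K,[248,139.5,1]),"start")
im=ctrl.get_image("wrist");K,R,t=im["camera_matrix"],im["R"],im["t"]
for px in([246,248],[243,245],[249,251]):
    d=np.array(px)-K[:2,2];r=np.hypot(*d);th=r/K[0,0];ray=np.r_[d/r*np.sin(th),np.cos(th)]
    ang(-R.T@t,R.T@ray,str(px))
E
```

```text
start r 51.9 deg 158.1
[246, 248] r 54.3 deg 16.9
[243, 245] r 53.8 deg 12.5
[249, 251] r 55.2 deg 21.2
```

```bash
python3 - <<'E'
from h import *
e=np.cross([0,0,1],N);e/=np.linalg.norm(e);f=np.cross(N,e)
def meas(C,rays,dark,nm):
    s=((B+N*-48-C)@N)/(rays@N);v=C+s[...,None]*rays-B;r=np.hypot(v@e,v@f);a=np.degrees(np.arctan2(v@f,v@e))
    for lo,hi in((36,44),(44,54)):
        m=dark&(r>lo)&(r<hi)&(v@f>-8);print(nm,lo,m.sum(),"med",np.median(a[m]).round(1),np.percentile(a[m],[5,95]).round(1))
D=np.load("top.npz");K,R,t=D["K"],D["R"],D["t"]
v,u=np.mgrid[:420,:560]
rays=np.stack([(u-K[0,2])/K[0,0],(v-K[1,2])/K[1,1],np.ones(u.shape)],-1)@R
meas(-R.T@t,rays,D["color"].max(-1)<70,"start")
im=ctrl.get_image("wrist");K,R,t=im["camera_matrix"],im["R"],im["t"]
d=np.stack([u-K[0,2],v-K[1,2]],-1);r=np.hypot(d[...,0],d[...,1])+1e-9;th=r/K[0,0]
rays=np.concatenate([d/r[...,None]*np.sin(th)[...,None],np.cos(th)[...,None]],-1)@R
meas(-R.T@t,rays,im["color"].max(-1)<70,"end")
E
```

```text
start 36 12 med 157.0 [152.2 161.9]
start 44 17 med 156.8 [152.4 161.1]
end 36 317 med 51.3 [17.  81.8]
end 44 6 med 9.2 [-0.  10.1]
```

```bash
python3 - <<'E'
from h import *
e=np.cross([0,0,1],N);e/=np.linalg.norm(e);f=np.cross(N,e)
v,u=np.mgrid[:420,:560]
im=ctrl.get_image("wrist");K,R,t=im["camera_matrix"],im["R"],im["t"]
d=np.stack([u-K[0,2],v-K[1,2]],-1);r=np.hypot(d[...,0],d[...,1])+1e-9;th=r/K[0,0]
rays=np.concatenate([d/r[...,None]*np.sin(th)[...,None],np.cos(th)[...,None]],-1)@R;C=-R.T@t
s=((B+N*-48-C)@N)/(rays@N);V=C+s[...,None]*rays-B;rr=np.hypot(V@e,V@f);a=np.degrees(np.arctan2(V@f,V@e))
c=im["color"].max(-1)
b=(B-C)/np.linalg.norm(B-C);ball=np.arccos(np.clip(rays@b,-1,1))<np.arcsin(22/np.linalg.norm(B-C))*1.1
for T in(80,100,120):
  for lo,hi in((36,44),(44,54)):
    m=(c<T)&~ball&(rr>lo)&(rr<hi)&(abs(a-15)<35)
    print(T,lo,m.sum(),np.percentile(a[m],[5,50,95]).round(1) if m.any() else"")
E
```

```text
80 36 43 [ 8.  12.6 18.9]
80 44 89 [ 0.5 14.  19.1]
100 36 45 [ 7.8 11.8 18.9]
100 44 108 [ 0.5 13.5 19.2]
120 36 48 [ 7.  11.8 19.2]
120 44 119 [ 0.2 13.3 19.5]
```

Pointer measurements give a turn of about 144° ± 4°, against the 140.4° needed. That margin is thin, so I'll regrasp and push firmly against the stop.

```bash
python3 -m crank '[[[-0.2,0.06,0,0,0,0],[0,0,0,0,0,-0.8],[0,0,0,0,0,-0.8],[0,0,0,0,0,-0.8],[0,0,0,0,0,-0.8],[0,0,0,0,0,-0.8],[0,0,0,0,0,-0.8],[0,0,0,0,0,-0.8],[0,0,0.3,0,0,0],[0,0,0.5,0,0,0],[0,0,0.5,0,0,0],[0,0,0,0,0,0]]]' -1
python3 -c "
from h import *
stat(-21)"
```

```text
clock: 17.12
eef_pos: [596.2, 22.5, 147.7]
tool_rot: [-3.139, 0.549, 2.888]
force: [0.2, -0.7, -0.7]
width: 85.1
t 17.1167 q [ 0.37  0.73 -0.91  2.23  1.79  0.82 -0.55] w 85.1 F [ 0.2 -0.7 -0.7] Tq [0.17 0.56 0.02]
 along 42.2 lateral 7.3 shift [-0.05  0.26  2.1 ] turn [-0.1  -0.13  0.  ]
 jaw angle in face plane 179.3
```

```bash
python3 -m crank '[[[-0.05,0.15,0.1,-0.05,-0.06,0],[0,0.1,0.2,-0.05,-0.06,0],[0,0,0,0,0,0]]]' -1
python3 -c "
from h import *
stat(-22)"
python3 -m crank '[[[0,0,0.4,0,0,0],[0,0,0.4,0,0,0],[0,0,0.4,0,0,0],[0,0,0.3,0,0,0],[0,0,0.15,0,0,0],[0,0,0,0,0,0]]]' -1
python3 -c "
from h import *
stat(-22)"
```

```text
clock: 17.37
eef_pos: [604.4, 28.0, 138.1]
tool_rot: [3.13, 0.559, 2.881]
force: [0.3, -0.7, -1.4]
width: 85.6
t 17.3667 q [ 0.36  0.76 -0.91  2.22  1.83  0.84 -0.58] w 85.6 F [ 0.3 -0.7 -1.4] Tq [ 0.15  0.56 -0.01]
 along 30.5 lateral 0.3 shift [-0.02 -0.    1.75] turn [-0.   -0.04 -0.  ]
 jaw angle in face plane 178.9
clock: 17.87
eef_pos: [632.1, 22.5, 94.7]
tool_rot: [3.127, 0.56, 2.878]
force: [-0.1, 0.1, -0.2]
width: 85.8
t 17.8667 q [ 0.35  0.87 -0.87  2.18  1.94  0.87 -0.62] w 85.8 F [-0.1  0.1 -0.2] Tq [ 0.15  0.58 -0.02]
 along -21.3 lateral 1.4 shift [ 0.01 -0.05  0.02] turn [ 0.01 -0.02 -0.  ]
 jaw angle in face plane 178.8
```

```bash
python3 -m crank '[[[0,0,0,0,0,0],[0,0,0,0,0,0],[0,0,0,0,0,0],[0,0,0,0,0,0],[0,0,0,0,0,0],[0,0,0,0,0,0]]]' 1
python3 -c "
from h import *
stat(-22)"
for i in 1 2; do :; done
python3 -m crank '[[[0,0,0,0,0,0.4],[0,0,0,0,0,0.4],[0,0,0,0,0,0.4]]]' 1
python3 -c "
from h import *
stat(-22)"
python3 -m crank '[[[0,0,0,0,0,0.5],[0,0,0,0,0,0.5],[0,0,0,0,0,0.5]]]' 1
python3 -c "
from h import *
stat(-22)"
```

```text
clock: 18.37
eef_pos: [631.3, 22.0, 95.9]
tool_rot: [3.128, 0.56, 2.878]
force: [3.3, -0.6, -6.5]
width: 41.5
t 18.3667 q [ 0.35  0.87 -0.87  2.18  1.94  0.87 -0.62] w 41.5 F [ 3.3 -0.6 -6.5] Tq [0.34 0.58 0.14]
 along -19.9 lateral 0.8 shift [ 0.02 -0.02  0.07] turn [ 0.   -0.02  0.  ]
 jaw angle in face plane 178.8
clock: 18.62
eef_pos: [633.3, 21.0, 97.3]
tool_rot: [3.05, 0.559, 2.729]
force: [-0.2, -1.3, -2.0]
width: 41.4
t 18.6167 q [ 0.37  0.88 -0.89  2.18  1.93  0.89 -0.73] w 41.4 F [-0.2 -1.3 -2. ] Tq [-0.02  0.51  0.16]
 along -20.0 lateral 3.1 shift [ 0.1  -0.02  0.07] turn [-0.01  0.03 -0.  ]
 jaw angle in face plane 171.6
clock: 18.87
eef_pos: [635.6, 18.8, 99.0]
tool_rot: [2.953, 0.544, 2.54]
force: [-0.9, -0.4, -1.3]
width: 41.3
t 18.8667 q [ 0.38  0.89 -0.92  2.17  1.93  0.92 -0.88] w 41.3 F [-0.9 -0.4 -1.3] Tq [-0.05  0.72  0.13]
 along -19.9 lateral 6.5 shift [ 0.22 -0.02  0.07] turn [-0.02  0.11  0.  ]
 jaw angle in face plane 162.3
```

The tool drifted sideways at once, as it did at the end of the first turn and never mid-turn. That fits the knob being on its stop. I'll release, withdraw and move clear for a top view.

```bash
python3 -m crank '[[[0,0,0,0,0,0],[0,0,0,0,0,0],[0,0,0,0,0,0],[0,0,0,0,0,0],[0,0,0,0,0,0],[0,0,0,0,0,0]]]' -1
python3 -m crank '[[[0,0,-0.3,0,0,0],[0,0,-0.6,0,0,0],[0,0,-0.6,0,0,0],[0,0,-0.6,0,0,0],[0,0,-0.6,0,0,0],[0,0,-0.6,0,0,0],[0,0,-0.6,0,0,0],[0,0,-0.6,0,0,0],[0,0,-0.6,0,0,0],[0,0,-0.4,0,0,0]]]' -1
python3 - <<'E'
from h import *
stat(150)
s=ctrl.read_state();R=Ro.from_euler('xyz',s['tool_rot']).as_matrix();print((R.T@(np.array([470,-130,290])-s['eef_pos'])/30).round(2))
E
```

```text
clock: 19.37
eef_pos: [635.7, 19.6, 100.1]
tool_rot: [2.953, 0.545, 2.544]
force: [0.5, 0.1, -0.5]
width: 85.7
clock: 20.2
eef_pos: [540.4, 44.4, 245.1]
tool_rot: [2.958, 0.543, 2.552]
force: [0.5, -0.2, 0.6]
width: 85.2
t 20.2 q [ 0.46  0.5  -1.09  2.27  1.5   0.8  -0.69] w 85.2 F [ 0.5 -0.2  0.6] Tq [0.21 0.49 0.04]
 along 156.2 lateral 1.3 shift [ 0.02 -0.04  0.21] turn [-0.01  0.08 -0.  ]
 jaw angle in face plane 162.9
[-1.87 -5.92 -1.73]
```

```bash
python3 -m crank '[[[-0.25,-0.75,-0.22,0,0,0],[-0.25,-0.75,-0.22,0,0,0],[-0.25,-0.75,-0.22,0,0,0],[-0.25,-0.75,-0.22,0,0,0],[-0.25,-0.75,-0.22,0,0,0],[-0.25,-0.75,-0.22,0,0,0],[-0.25,-0.75,-0.22,0,0,0],[-0.25,-0.75,-0.22,0,0,0],[0,0,0,0,0,0]]]' -1
python3 - <<'E'
from h import *
e=np.cross([0,0,1],N);e/=np.linalg.norm(e);f=np.cross(N,e)
im=ctrl.get_image("top");save(im,"top3.png",s=1.4);P=cloud(im)
K,R,t=im["camera_matrix"],im["R"],im["t"];v,u=np.mgrid[:420,:560]
rays=np.stack([(u-K[0,2])/K[0,0],(v-K[1,2])/K[1,1],np.ones(u.shape)],-1)@R;C=-R.T@t
s=((B+N*-48-C)@N)/(rays@N);V=C+s[...,None]*rays-B;r=np.hypot(V@e,V@f);a=np.degrees(np.arctan2(V@f,V@e))
for lo,hi in((36,44),(44,54)):
    m=(im["color"].max(-1)<75)&(r>lo)&(r<hi)&(V@f>-10);print(m.sum(),np.percentile(a[m],[5,50,95]).round(1) if m.any() else "")
c=im["color"];m=(c.max(-1)<75)&(abs(P[...,0]-490)<65)&(abs(P[...,1]-290)<75)&(P[...,2]>95)&(P[...,2]<140)
print("flap",m.sum(),P[m].mean(0).round() if m.any() else "")
for q in "slide_box oil_bottle dish objective objective_can hex_driver jar".split():
    print(q,[np.round(z["extent"]).tolist() for z in ctrl.search_frame(q,im)[:1]])
E
```

```text
clock: 20.95
eef_pos: [464.8, -134.3, 299.8]
tool_rot: [2.966, 0.554, 2.572]
force: [0.2, -0.2, -1.1]
width: 85.2
16 [ 7.9 13.3 18.6]
16 [ 9.  13.4 17.7]
flap 204 [480. 325. 121.]
slide_box [[216.0, 256.0, 52.0, 54.0]]
oil_bottle [[186.0, 171.0, 14.0, 17.0]]
dish []
objective [[368.0, 168.0, 9.0, 15.0]]
objective_can [[381.0, 128.0, 18.0, 20.0]]
hex_driver [[295.0, 237.0, 38.0, 8.0]]
jar [[152.0, 140.0, 24.0, 25.0]]
```

View pics/top3.png

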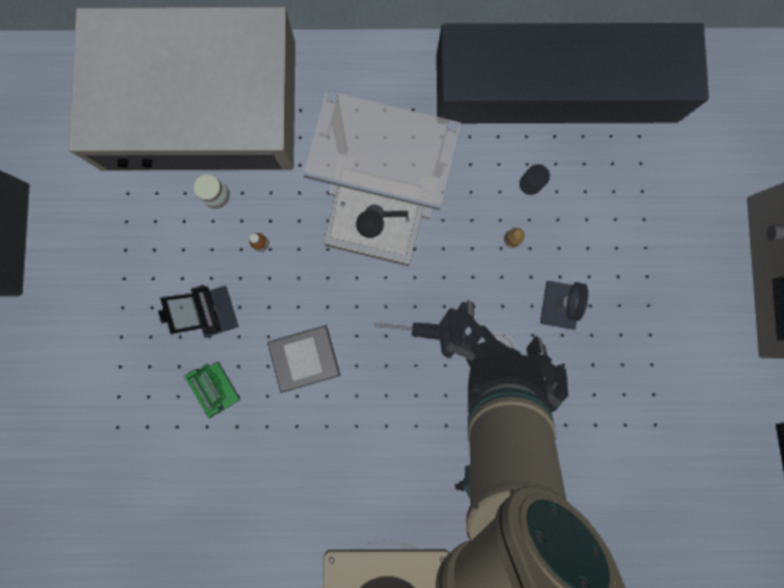

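```bash
python3 -c "
from h import *
s=ctrl.read_state();print(s['clock'],abs(s['qd']).max().round(3));print(ctrl.finish_job())"
```

```text
21.35 0.004
the job is handed in; nothing more can be done
None
```

The job is handed in at 21.35 s on the robot's clock. The flap is over and the knob looks to be at its clockwise end stop. The stop itself I could only infer.

**Flap:** I tipped the black filter flap over with the closed fingers. The final top view shows it leaning to +y, with the middle of its upper part near (480, 325, 121) mm. The fingers pressed about 45 N against the flap at its stop. That is above the 40 N limit set for the arm and gripper body, though it was the fingers that touched.

**Knob:** I turned the ball about 149° clockwise in one grasp, until the tool began to drift sideways on it. A second grasp and twist drifted the same way at once and left the pointer where it was, so I took it as being on the stop.
- The pointer went from 157° to 13.4°, a turn of about 144° (2.5 rad). The threshold is 2.45 rad (140°), so the margin is only about 4°, which is also roughly my measuring error.
- This is a little short of the full 149° (2.6 rad). I put the difference down to calibration error.

**Bystanders:** In the last picture the slide box, oil bottle, objective, canister, screwdriver and jar are within a few pixels of where they started. The network did not find the dish, which was hidden under the parked arm, so I did not check it. The tool stayed well above that area.

The gripper is open and clear of everything.

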